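Press the sampled tubes' stoppers home, cleanest first

TASK

Three tubes in the white rack were sampled and their stoppers only set back on, standing proud. Press each stopper fully home with a light push from above, cleanest first so that nothing is carried over: first the short blank tube, then the wide control tube, last the tall slim patient tube whose stopper stands proud. Do not lift, pull out or knock over any tube, do not shift the rack, and leave everything else on the bench alone.

Things in the scene. Friction and masses are not known exactly. Their poses are not given: they have to be found in the camera images.
- blank_top (a point): centre of the top face of the blank tube's stopper; z is the height to touch. A stopper that stands proud shows a grey to black band of rubber plug and bare glass, some 9 mm high, between its red shield and the paper label; a closed one does not. The blank is the only short tube: glass 13 mm across and 75 mm long, red stopper 17 mm across. Stopper home: top 83 mm above the tube's foot; proud: 90 to 93 mm.
- control_top (a point): centre of the top face of the control tube's stopper; z is the height to touch. A stopper that stands proud shows a grey to black band of rubber plug and bare glass, some 9 mm high, between its red shield and the paper label; a closed one does not. The control is the only wide tube: glass 16 mm across and 100 mm long, red stopper 23 mm across. Stopper home: top 108 mm above the tube's foot; proud: 115 to 118 mm.
- patient_top (a point): centre of the top face of the patient tube's stopper; z is the height to touch. A stopper that stands proud shows a grey to black band of rubber plug and bare glass, some 9 mm high, between its red shield and the paper label; a closed one does not. The patient tube is slim and tall: glass 13 mm across and 100 mm long, red stopper 17 mm across. Stopper home: top 108 mm above the tube's foot; proud: 115 to 118 mm (the three other slim tall tubes are closed, 108 mm).
- blank_stopper (a joint): blank tube: its stopper: how far it has been pushed down from its highest place, 0 to 0.010 m; 0.010 = fully home (rim of the stopper's shield seated, the top 8 mm above the glass rim). It starts between 0 and 0.003. It slides straight down against a steady drag of about 3 N, stays wherever it is left, does not spring back, and stops at 0.010; the rubber under the finger gives about 1 mm per 5 N of push and comes back
- control_stopper (a joint): control tube: its stopper: how far it has been pushed down from its highest place, 0 to 0.010 m; 0.010 = fully home (rim of the stopper's shield seated, the top 8 mm above the glass rim). It starts between 0 and 0.003. It slides straight down against a steady drag of about 3 N, stays wherever it is left, does not spring back, and stops at 0.010; the rubber under the finger gives about 1 mm per 5 N of push and comes back
- patient_stopper (a joint): patient tube: its stopper: how far it has been pushed down from its highest place, 0 to 0.010 m; 0.010 = fully home (rim of the stopper's shield seated, the top 8 mm above the glass rim). It starts between 0 and 0.003. It slides straight down against a steady drag of about 3 N, stays wherever it is left, does not spring back, and stops at 0.010; the rubber under the finger gives about 1 mm per 5 N of push and comes back
- rack: loose white grid rack, 95 mm by 211 mm (long along its y), 62 mm high, about 0.35 kg, on the bench; origin at the centre of its underside, z up. 4 by 9 square pockets, 19 mm wide at 22 mm pitch, floor 5 mm above the bench. Six tubes stand in it about 66 mm or more apart (centre to centre, 3 mm of play), in any order
- blank_tube: the blank tube, glass with a paper label, standing loose in a pocket of the rack (a little play); origin at the centre of its foot, 5 mm above the bench; z along the tube, up. Fragile: a push of more than 30 N breaks it
- control_tube: the control tube, glass with a paper label, standing loose in a pocket of the rack (a little play); origin at the centre of its foot, 5 mm above the bench; z along the tube, up. Fragile: a push of more than 30 N breaks it
- patient_tube: the patient tube, glass with a paper label, standing loose in a pocket of the rack (a little play); origin at the centre of its foot, 5 mm above the bench; z along the tube, up. Fragile: a push of more than 30 N breaks it
- closed0: closed slim tall tube among the others: glass 13 mm by 100 mm, the same red stopper already home, top 108 mm above its foot; origin at its foot, 5 mm above the bench. Leave alone
- closed1: closed slim tall tube among the others: glass 13 mm by 100 mm, the same red stopper already home, top 108 mm above its foot; origin at its foot, 5 mm above the bench. Leave alone
- closed2: closed slim tall tube among the others: glass 13 mm by 100 mm, the same red stopper already home, top 108 mm above its foot; origin at its foot, 5 mm above the bench. Leave alone
- marker: marker pen lying on the bench beyond the rack, 130 mm long (its x), 14 mm thick; origin under its middle. Leave alone
- tip_box: closed pipette-tip box, 82 x 118 x 70 mm high, beside the rack's +y end; origin under its centre. Leave alone
- dish: small white bowl, 72 mm across, 22 mm high, beside the rack's -y end; origin under its centre. Leave alone
- dropper: small white bottle, 40 mm across, 85 mm high, beyond the rack; origin under its centre. Leave alone

How it is judged:
On the way, in this order (a step that is already met when the one before it is completed fails the run):
1. blank tube's stopper home (within 1.5 mm) (value of joint blank_stopper above 0.0085 m), for 0.2 s.
2. control tube's stopper home (within 1.5 mm) (value of joint control_stopper above 0.0085 m), for 0.2 s.
3. patient tube's stopper home (within 1.5 mm) (value of joint patient_stopper above 0.0085 m), for 0.2 s.
At the end, for the whole second after the job is handed in: All three stoppers are within 1.5 mm of fully home; all six tubes stand at rest in their pockets, foot on the rack's floor (within 7 mm) and upright within 0.12 rad; the rack is within 15 mm of where it stood, the closed tubes, marker, tip box, bowl and bottle within 20 mm (value of joint each of blank_stopper, control_stopper, patient_stopper above 0.0085 m and height (world z) of each of blank_tube, control_tube, patient_tube, closed0, closed1, closed2 below 0.012 m and angle between each of blank_tube, control_tube, patient_tube, closed0, closed1, closed2's own z axis and vertical below 0.12 rad and linear speed of each of blank_tube, control_tube, patient_tube, closed0, closed1, closed2 below 0.02 m/s and distance of rack from where it was at the start of the episode below 0.015 m and distance of each of closed0, closed1, closed2, marker, tip_box, dish, dropper from where it was at the start of the episode below 0.02 m); the robot touches nothing.
It fails at once if the control or patient tube's stopper is pushed down before the blank's is home, or the patient's before the control's ((value of joint control_stopper above 0.005 m and value of joint blank_stopper below 0.008 m) or (value of joint patient_stopper above 0.005 m and value of joint blank_stopper below 0.008 m) or (value of joint patient_stopper above 0.005 m and value of joint control_stopper below 0.008 m)).
It fails at once if a tube is lifted or drawn up (foot more than 10 mm off the rack's floor) or tipped by more than 0.25 rad (height (world z) of any of blank_tube, control_tube, patient_tube, closed0, closed1, closed2 above 0.015 m or angle between any of blank_tube, control_tube, patient_tube, closed0, closed1, closed2's own z axis and vertical above 0.25 rad).
It fails at once if a tube is pushed with more than 30 N (contact force between the fingers and blank_tube above 30 N or contact force between the fingers and control_tube above 30 N or contact force between the fingers and patient_tube above 30 N or contact force between the fingers and closed0 above 30 N or contact force between the fingers and closed1 above 30 N or contact force between the fingers and closed2 above 30 N).
It fails at once if the rack is lifted (5 mm) or shifted by more than 15 mm (height (world z) of rack above 0.005 m or distance of rack from where it was at the start of the episode above 0.015 m).
It fails at once if a closed tube, the marker, tip box, bowl or bottle is moved by more than 20 mm (distance of any of closed0, closed1, closed2, marker, tip_box, dish, dropper from where it was at the start of the episode above 0.02 m).
It also fails if it takes over 45 s, if anything falls off the work surface, if the arm or the gripper's body presses on something with over 40 N, if the wrist force passes 120 N, or if a joint passes its speed limit or range.

ROBOT

A 6-joint arm with a two-finger parallel gripper is mounted at the origin on the work surface. World frame = base frame: x ahead of the robot, y to its left, z up, the work surface at z = 0. Lengths are in m, angles in rad, forces in N, time in s.
With the tool pointing down it reaches from about 0.35 to 0.8 m from the base axis. Payload 7.3 kg.
Tool frame: the origin (TCP) lies midway between the tips of the shut fingers; the grasp point (between the pads) lies r.grip_point_offset behind it (r.grip_point_offset is the distance from the TCP to the grasp point, in m); z points along the fingers, y is the direction in which the jaws open and shut (so a half turn about z gives the same grasp; the last joint's range is limited). The gripper opens to 85 mm and grips with 20 to 120 N. Pads are 22 mm wide; open, the fingers measure 114 mm over their backs; the gripper's body (76 mm by 85 mm) begins 54 mm behind the grasp point. The pads swing forward as they close: fully open they stand 13 mm farther back than shut.
Start: joints at [1.084, 0.342, 1.524, -0, 1.275, -0.146], TCP at [0.175, 0.495, 0.231] pointing down, gripper open.
Joint ranges: [-2.53, 2.53], [-0.77, 2.02], [0.04, 2.7], [-1, 4.14], [0.28, 2.66], [-3.11, 3.11]. Speed limits (rad/s): [2.57, 2.57, 3.14, 3.14, 3.14, 3.14].

INTERFACE

Orientations are given as a 3x3 rotation matrix whose columns are the frame's x, y, z axes.
In Python, from station import r gives the robot as it stands.
- The arm moves only by the shell command python3 -m crank 'ROWS' [FORCE]. ROWS is JSON, one flat list of numbers, 7 for each row, row after row: the turn, a rotation vector about the tool's x, y, z in rad, then the shift along the tool's x, y, z in m, then the opening, from 0 (shut) to 1 (fully open). A call has 1 to 8 rows; each row shifts and turns the pose as measured when the row begins, along the tool's axes as they then stand; what a row does not reach is not made up. A row lasts 1/12 s, in which the tool goes at most 41.7 mm and 7.16 degrees, less where a joint would pass 70% of its speed; a pose out of reach is approached as far as the arm can. A call is refused whole if a number of a shift passes 0.0417 or a number of a turn 0.125, either way. A call with a gripper value outside its range is refused whole. The fingers move at their own pace and stop on an object; FORCE is the grip in N (left out, the last holds). Time passes only in rows, so rows that do not move let the fingers close. It gives the time, the measured TCP pose, the force and the opening at its end, in the units of the state.
- r.sense(): the state, without advancing time (a new reading comes with each control period).
- r.get_image(name): name is "scene" or "top" or "wrist"; returns the picture (400x640x3 uint8, blue, green, red); there is no depth.
- r.get_calibration(name): a dict with "vertical_fov" (degrees; the focal length in pixels is half the picture's height over the tangent of half this angle, whatever the lens; pixels are square), "cx", "cy" (the principal point, pixels), "k1" (the pictures are not rectified: a ray, as slopes to the right and down, at radius r is drawn at 1 + k1 r^2 times it, then the intrinsics apply), "eye" and "attitude" of the camera in the world; the wrist camera has in their place "tool_from_camera" (4x4, takes a point from camera to tool coordinates, whose origin is the TCP and whose axes are the flange's). Camera axes: x right, y up, looking along -z (the intrinsics and any distortion apply to the point x, -y, -z); pixel columns grow to the right and rows downward; lengths in m; the calibration is good to about 2 mm. A picture is of the moment at which its call begins: read the wrist's pose just before it. get_calibration takes no time and is no camera call.
- r.sign_off(): hands the job in, once; it reports no verdict.
The state is a dict: "time": time; "q": joint angles; "dq": joint speeds; "tau": joint torques, N m; "tool_pos": TCP position; "tool_rot": TCP orientation; "force": force on the tool from outside, world axes, zero at the start; "torque": the same for the moment, N m; "finger_gap": finger opening in m.
Only numpy, scipy, OpenCV 4.12 (cv2) and the standard library are available. Lean on these libraries where they do the work, as an engineer would, in place of code of your own. Each camera call takes 0.05 s, during which the arm holds its last target. There are 200 camera calls.

## Working session

There is one attempt and no reset: what is moved stays moved. The work goes in short steps, Python scripts to look and compute and a shell command to move; the robot and the scene stay as the last step left them, time stands still between calls to the robot, and variables do not carry over. Pictures are saved under pics/ and viewed, about 8 in all and at most 12, crops included, and the job is handed in when it is done.

```bash
mkdir -p pics; ls
cat > h.py <<'E'
import numpy as np, cv2
from station import r
def snap(name,fn):
    s=r.sense(); im=r.get_image(name); cv2.imwrite(f'pics/{fn}.png',im); return s,im
def cam(name,s=None):
    c=r.get_calibration(name)
    if 'eye' in c: R=np.array(c['attitude']);e=np.array(c['eye'])
    else:
        T=np.array(c['tool_from_camera']);Rt=np.array(s['tool_rot'])
        R=Rt@T[:3,:3]; e=Rt@T[:3,3]+np.array(s['tool_pos'])
    f=200/np.tan(np.radians(c['vertical_fov'])/2)
    K=np.array([[f,0,c['cx']],[0,f,c['cy']],[0,0,1.]])
    return K,np.array([c['k1'],0,0,0,0.]),R,e
def ray(name,px,s=None):
    K,d,R,e=cam(name,s)
    u=cv2.undistortPoints(np.array([[px]],float),K,d)[0,0]
    return e,R@np.array([u[0],-u[1],-1])
def at_z(name,px,z,s=None):
    e,v=ray(name,px,s); return e+v*(z-e[2])/v[2]
def proj(name,P,s=None):
    K,d,R,e=cam(name,s); p=R.T@(np.array(P)-e); p=p*[1,-1,-1]
    return cv2.projectPoints(p[None],np.zeros(3),np.zeros(3),K,d)[0][0,0]
E
python3 - <<'E'
from h import *
for n in ['scene','top','wrist']:
    s,_=snap(n,n+'0'); c=r.get_calibration(n); print(n,c)
print(s, r.grip_point_offset)
E
```

```text
pics
scene {'vertical_fov': 57.66570191701916, 'cx': 321.0850572484317, 'cy': 196.18624300997362, 'k1': 0.010815291086972633, 'eye': array([ 0.87048621, -0.27661119,  0.63326775]), 'attitude': array([[ 0.73864665, -0.5191261 ,  0.43001072],
       [ 0.6739368 ,  0.55498438, -0.48764898],
       [ 0.01450208,  0.65000034,  0.75979553]])}
top {'vertical_fov': 55.41436741214073, 'cx': 322.5135947472684, 'cy': 198.90578949306808, 'k1': -0.04692033535342031, 'eye': array([0.48318461, 0.0743516 , 0.87744244]), 'attitude': array([[-0.016775  ,  0.98894695, -0.14731778],
       [-0.99978448, -0.01478839,  0.01457022],
       [ 0.01223059,  0.14753044,  0.98898189]])}
wrist {'vertical_fov': 60.56507082220005, 'cx': 317.15017774081343, 'cy': 200.91156957335036, 'k1': -0.006056782734340422, 'tool_from_camera': array([[ 5.30020355e-04,  9.57701776e-01,  2.87762102e-01,
         7.39680782e-02],
       [ 9.99999302e-01, -8.11424809e-04,  8.58636329e-04,
         9.39913416e-04],
       [ 1.05581485e-03,  2.87761446e-01, -9.57701538e-01,
        -1.42831087e-01],
       [ 0.00000000e+00,  0.00000000e+00,  0.00000000e+00,
         1.00000000e+00]])}
{'time': 0.1, 'q': array([ 1.08402160e+00,  3.42665012e-01,  1.52494289e+00,  1.64990752e-05,
        1.27541140e+00, -1.46011271e-01]), 'dq': array([ 0.00079054, -0.00107647, -0.0017652 , -0.00032659, -0.00119275,
        0.00176281]), 'tau': array([ 7.45980378e-04, -4.34448409e+01, -2.46490806e+01, -2.15961154e-04,
        4.67514750e-03,  9.46441560e-06]), 'tool_pos': array([0.17526356, 0.49448912, 0.23068179]), 'tool_rot': array([[-9.42498104e-01,  3.34210801e-01, -6.81305032e-04],
       [ 3.34211421e-01,  9.42497297e-01, -1.25355348e-03],
       [ 2.23177038e-04, -1.40917170e-03, -9.99998982e-01]]), 'force': array([ 1.00428815, -0.23990745, -0.11188145]), 'torque': array([-0.00538603,  0.00260444,  0.02085697]), 'finger_gap': 0.08528575656148775} 0.0187
```

View pics/top0.png

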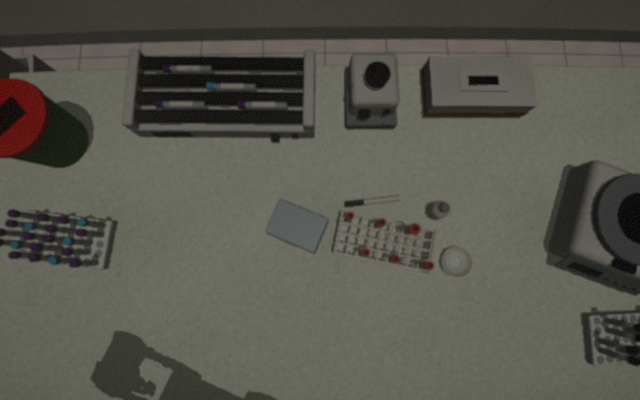

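View pics/scene0.png

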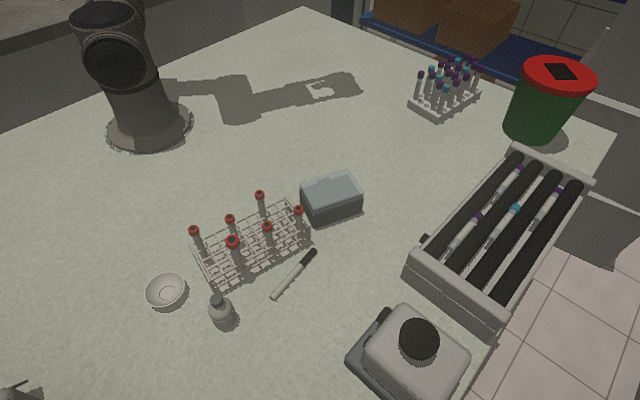

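The top picture shows six red stoppers, rows at (348,216),(380,223),(414,229) and (363,252),(395,259),(428,265). The scene picture has them at (299,209),(267,226),(232,241) and (260,195),(230,218),(194,230). Next I triangulate them and zoom in.

Run:
```python
from h import *
def blobs(fn,x0,x1,y0,y1):
    im=cv2.imread(fn).astype(int); m=((im[...,2]>60)&(im[...,2]>1.7*im[...,1])&(im[...,2]>1.7*im[...,0])).astype(np.uint8)
    z=np.zeros_like(m); z[y0:y1,x0:x1]=m[y0:y1,x0:x1]
    n,l,st,c=cv2.connectedComponentsWithStats(z)
    return [(c[i],st[i,4],st[i,:4]) for i in range(1,n) if st[i,4]>12]
T=blobs('pics/top0.png',330,445,200,280); S=blobs('pics/scene0.png',180,320,180,260)
for t in T: print('top',t[0].round(1),t[1])
for t in S: print('scene',t[0].round(1),t[1],t[2])
for t in T:
    e1,v1=ray('top',t[0]);best=None
    for q in S:
        e2,v2=ray('scene',q[0]); A=np.c_[v1,-v2]; k,_,_,_=np.linalg.lstsq(A,e2-e1,rcond=None)
        p,qq=e1+v1*k[0],e2+v2*k[1]; g=np.linalg.norm(p-qq); z=(p+qq)[2]/2
        if g<.012 and 0.05<z<.15: print(t[0].round(),q[0].round(),((p+qq)/2).round(4),round(g,4))
im=cv2.imread('pics/scene0.png')[175:305,170:325]
cv2.imwrite('pics/crop1.png',cv2.resize(np.clip(im*1.5,0,255).astype(np.uint8),None,fx=5,fy=4.6,interpolation=cv2.INTER_CUBIC))
```

```text
top [349.1 215.8] 35
top [381.3 222.2] 35
top [414.  228.5] 67
top [365.  252.2] 41
top [395.1 258.7] 41
top [428.3 265.2] 34
scene [258.6 193.9] 35 [255 190   9   9]
scene [298.3 208.8] 44 [294 205   9  10]
scene [228.9 217.5] 36 [225 214   9   8]
scene [266.6 225.4] 48 [262 221  10   9]
scene [192.4 228.8] 37 [188 225  10   8]
scene [231.7 240.4] 82 [225 235  14  12]
[349. 216.] [298. 209.] [0.5625 0.0096 0.1071] 0.0001
[381. 222.] [267. 225.] [ 0.5483 -0.0557  0.1073] 0.0002
[414. 229.] [232. 240.] [ 0.5336 -0.12    0.1156] 0.0005
[365. 252.] [259. 194.] [ 0.488  -0.0199  0.1153] 0.0009
[395. 259.] [229. 217.] [ 0.4739 -0.0842  0.0913] 0.0006
[428. 265.] [192. 229.] [ 0.4594 -0.1483  0.1073] 0.0023
```

View pics/crop1.png

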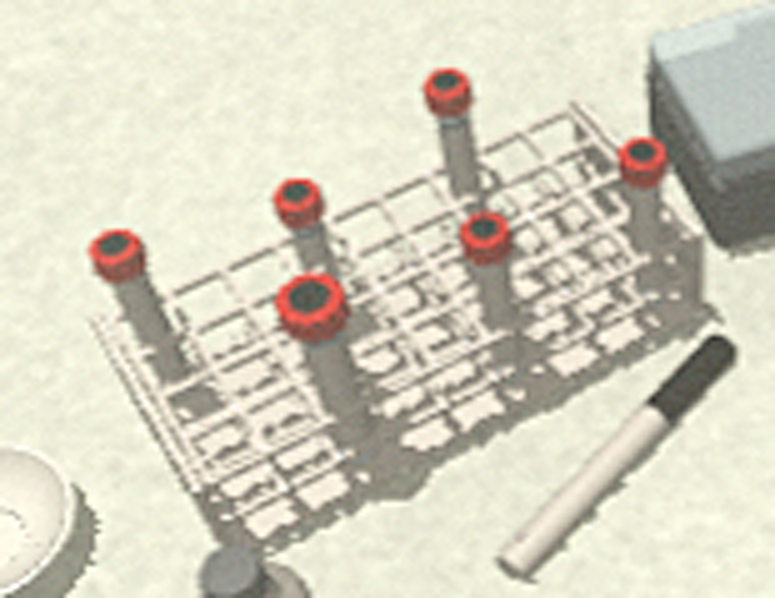

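Heights of the stopper centroids identify the tubes:
- **Blank:** (0.474, -0.084), z 0.091.
- **Control:** (0.534, -0.120), largest stopper.
- **Patient:** (0.488, -0.020), z 0.115; the closed tubes are at 0.107.

Now I move above the blank with the fingers shut.

```bash
python3 -m crank '[0,0,0,-0.029,-0.027,0,0, 0,0,0,-0.029,-0.027,0,0, 0,0,0,-0.029,-0.027,0,0, 0,0,0,-0.029,-0.027,0,0, 0,0,0,-0.029,-0.027,0,0, 0,0,0,-0.029,-0.027,0,0, 0,0,0,-0.029,-0.027,0,0, 0,0,0,-0.029,-0.027,0,0]'; python3 -m crank '[0,0,0,-0.029,-0.027,0,0, 0,0,0,-0.029,-0.027,0,0, 0,0,0,-0.029,-0.027,0,0, 0,0,0,-0.029,-0.027,0,0, 0,0,0,-0.029,-0.027,0,0, 0,0,0,0,0,0,0, 0,0,0,0,0,0,0]'
cat > go.py <<'E'
import sys; from h import *
s=r.sense(); R=np.array(s['tool_rot']); t=np.array([float(a) for a in sys.argv[1:4]])
print('pos',np.round(s['tool_pos'],4),'z-axis',R[:,2].round(4),'y',R[:,1].round(3),'F',np.round(s['force'],1),'tool delta',(R.T@(t-s['tool_pos'])).round(4),'t',s['time'])
E
python3 go.py .474 -.084 .15
```

```text
time: 0.82
tool_pos: [0.3229, 0.2081, 0.2279]
tool_rot: [[-0.947, 0.321, -0.003], [0.321, 0.947, -0.001], [0.002, -0.002, -1.0]]
force: [1.4, 0.4, 0.2]
finger_gap: -0.0002
time: 1.4
tool_pos: [0.4215, 0.0167, 0.2276]
tool_rot: [[-0.944, 0.33, -0.001], [0.33, 0.944, -0.002], [0.0, -0.002, -1.0]]
force: [-0.3, 0.3, 0.1]
finger_gap: -0.0003
pos [0.4215 0.0167 0.2276] z-axis [-9.0e-04 -2.3e-03 -1.0e+00] y [ 0.33   0.944 -0.002] F [-0.3  0.3  0.1] tool delta [-0.0828 -0.0776  0.0778] t 1.4
```

```bash
python3 -m crank '[0,0,0,-0.028,-0.026,0,0, 0,0,0,-0.028,-0.026,0,0, 0,0,0,-0.026,-0.025,0,0, 0,0,0,0,0,0.03,0, 0,0,0,0,0,0.03,0, 0,0,0,0,0,0,0,0,0,0,0,0,0,0]'
python3 go.py .474 -.084 .15
python3 - <<'E'
from h import *
s,im=snap('wrist','w1')
for n,P in dict(blank=(.474,-.084,.097),ctrl=(.5336,-.12,.121),pat=(.488,-.02,.121),tcp=s['tool_pos']).items():
    p=proj('wrist',P,s); print(n,p.round()); 
    if abs(p).max()<2000: cv2.drawMarker(im,tuple(int(a) for a in p),(0,255,0),0,10,1)
cv2.imwrite('pics/w1.png',im)
E
```

```text
time: 1.98
tool_pos: [0.4753, -0.0825, 0.1667]
tool_rot: [[-0.946, 0.324, 0.001], [0.324, 0.946, -0.001], [-0.001, -0.001, -1.0]]
force: [0.8, -0.9, 0.2]
finger_gap: 0.0003
pos [ 0.4753 -0.0825  0.1667] z-axis [ 7.0e-04 -1.5e-03 -1.0e+00] y [ 0.324  0.946 -0.001] F [ 0.8 -0.9  0.2] tool delta [ 0.0008 -0.0018  0.0167] t 1.9833
blank [313. 214.]
ctrl [290. 326.]
pat [425. 216.]
tcp [315. 265.]
```

View pics/w1.png

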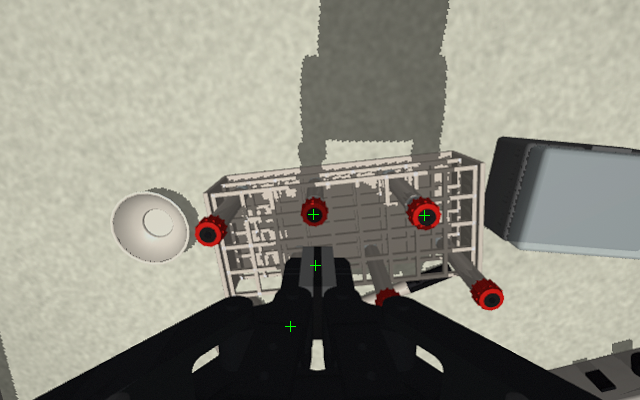

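The wrist view shows the blank's stopper centre at about (314,213), matching the projected estimate within about 1 mm. Patient (425,216) also matches. Now I descend.

```bash
python3 -m crank '[0,0,0,0.001,-0.002,0.025,0, 0,0,0,0,0,0.025,0, 0,0,0,0,0,0.012,0, 0,0,0,0,0,0,0, 0,0,0,0,0,0,0]'
python3 go.py .474 -.084 .0875
```

```text
time: 2.45
tool_pos: [0.4777, -0.0808, 0.1114]
tool_rot: [[-0.948, 0.317, 0.013], [0.317, 0.948, -0.005], [-0.014, -0.001, -1.0]]
force: [-0.2, 0.1, 1.4]
finger_gap: 0.0001
pos [ 0.4777 -0.0808  0.1114] z-axis [ 0.0126 -0.005  -0.9999] y [ 0.317  0.948 -0.001] F [-0.2  0.1  1.4] tool delta [ 0.0028 -0.0042  0.0239] t 2.45
```

```bash
python3 -m crank '[0,0.0135,0,0.003,-0.004,0.0,0, 0,0,0,0,0,0,0, 0,0,0,0,0,0.005,0, 0,0,0,0,0,0,0]'
python3 go.py .474 -.084 .0875
```

```text
time: 2.78
tool_pos: [0.4759, -0.0836, 0.1115]
tool_rot: [[-0.949, 0.315, 0.007], [0.315, 0.949, -0.003], [-0.007, -0.001, -1.0]]
force: [-0.3, -0.7, -0.4]
finger_gap: -0.0001
pos [ 0.4759 -0.0836  0.1115] z-axis [ 0.0067 -0.003  -1.    ] y [ 0.315  0.949 -0.001] F [-0.3 -0.7 -0.4] tool delta [ 0.0018 -0.001   0.024 ] t 2.7833
```

```bash
python3 -c "
from h import *
s=r.sense();print(s['q'].round(3),s['dq'].round(3))"; python3 -m crank '[0,0.006,0,0.002,-0.001,0.008,0]'; python3 go.py .474 -.084 .0875;  python3 -m crank '[0,0,0,0,0,0,0]'; python3 go.py .474 -.084 .0875
```

```text
[-3.320e-01  4.020e-01  1.808e+00 -1.000e-03  9.240e-01 -1.582e+00] [ 0.001 -0.029 -0.028 -0.001  0.024 -0.001]
time: 2.87
tool_pos: [0.475, -0.0843, 0.1049]
tool_rot: [[-0.949, 0.315, 0.005], [0.315, 0.949, -0.002], [-0.005, -0.001, -1.0]]
force: [0.1, -1.0, -0.1]
finger_gap: 0.0
pos [ 0.475  -0.0843  0.1049] z-axis [ 0.0048 -0.0024 -1.    ] y [ 0.315  0.949 -0.001] F [ 0.1 -1.  -0.1] tool delta [ 0.0012 -0.      0.0174] t 2.8667
time: 2.95
tool_pos: [0.474, -0.0842, 0.1037]
tool_rot: [[-0.949, 0.315, 0.002], [0.315, 0.949, -0.002], [-0.003, -0.001, -1.0]]
force: [0.7, 0.0, 0.3]
finger_gap: 0.0001
pos [ 0.474  -0.0842  0.1037] z-axis [ 0.0025 -0.0016 -1.    ] y [ 0.315  0.949 -0.001] F [0.7 0.  0.3] tool delta [0.0001 0.0001 0.0162] t 2.95
```

```bash
for i in 1; do python3 -m crank '[0,0.002,0,0,0,0.004,0, 0,0,0,0,0,0.004,0]'; done; python3 go.py .474 -.084 .0875; python3 -m crank '[0,0,0,0,0,0.004,0]';  python3 go.py .474 -.084 .0875
```

```text
time: 3.12
tool_pos: [0.4743, -0.0844, 0.0955]
tool_rot: [[-0.949, 0.315, 0.001], [0.315, 0.949, -0.001], [-0.002, -0.001, -1.0]]
force: [0.2, 0.6, 3.3]
finger_gap: -0.0002
pos [ 0.4743 -0.0844  0.0955] z-axis [ 0.0013 -0.0013 -1.    ] y [ 0.315  0.949 -0.001] F [0.2 0.6 3.3] tool delta [0.0005 0.0003 0.008 ] t 3.1167
time: 3.2
tool_pos: [0.4745, -0.0845, 0.0913]
tool_rot: [[-0.949, 0.315, 0.002], [0.315, 0.949, -0.001], [-0.002, -0.001, -1.0]]
force: [-0.3, -0.7, 2.4]
finger_gap: -0.0001
pos [ 0.4745 -0.0845  0.0913] z-axis [ 0.0016 -0.0014 -1.    ] y [ 0.315  0.949 -0.001] F [-0.3 -0.7  2.4] tool delta [0.0007 0.0003 0.0038] t 3.2
```

Contact at about 3 N as expected, and the stopper is sliding.

```bash
python3 -m crank '[0,0,0,0,0,0.003,0]'; python3 -m crank '[0,0,0,0,0,0.001,0]';  python3 go.py .474 -.084 .0865
```

```text
time: 3.28
tool_pos: [0.4746, -0.0845, 0.0878]
tool_rot: [[-0.949, 0.315, 0.002], [0.315, 0.949, -0.001], [-0.002, -0.001, -1.0]]
force: [-0.3, -0.0, 2.8]
finger_gap: 0.0002
time: 3.37
tool_pos: [0.4746, -0.0846, 0.0865]
tool_rot: [[-0.949, 0.316, 0.001], [0.316, 0.949, -0.001], [-0.002, -0.001, -1.0]]
force: [-0.8, 0.4, 7.1]
finger_gap: -0.0001
pos [ 0.4746 -0.0846  0.0865] z-axis [ 0.0014 -0.0012 -1.    ] y [ 0.316  0.949 -0.001] F [-0.8  0.4  7.1] tool delta [ 0.0007  0.0003 -0.    ] t 3.3667
```

```bash
python3 -m crank '[0,0,0,0,0,0.001,0]'; python3 -m crank '[0,0,0,0,0,-0.02,0, 0,0,0,0,0,-0.03,0, 0,0,0,0,0,-0.03,0, 0,0,0,0,0,0,0, 0,0,0,0,0,0,0]';  python3 go.py .5336 -.12 .165
```

```text
time: 3.45
tool_pos: [0.4751, -0.0847, 0.0858]
tool_rot: [[-0.949, 0.316, 0.003], [0.316, 0.949, -0.002], [-0.003, -0.001, -1.0]]
force: [-0.7, -0.0, 10.4]
finger_gap: -0.0003
time: 3.87
tool_pos: [0.4737, -0.0842, 0.1666]
tool_rot: [[-0.949, 0.316, -0.003], [0.316, 0.949, 0.0], [0.003, -0.001, -1.0]]
force: [-0.6, 0.1, -0.6]
finger_gap: 0.0002
pos [ 0.4737 -0.0842  0.1666] z-axis [-2.8e-03  2.0e-04 -1.0e+00] y [ 0.316  0.949 -0.001] F [-0.6  0.1 -0.6] tool delta [-0.0682 -0.0151  0.0014] t 3.8667
```

Blank is home: the force rose 5 N/mm against a hard stop with the tip at 0.086. Next, the control.

```bash
python3 -m crank '[0,0,0,-0.034,-0.0075,0,0, 0,0,0,-0.034,-0.0075,0,0, 0,0,0,0,0,0,0, 0,0,0,0,0,0,0]';  python3 go.py .5336 -.12 .13
python3 - <<'E'
from h import *
s,a=snap('wrist','w2'); _,b=snap('scene','s2')
p=proj('wrist',(.5336,-.12,.121),s); q=proj('scene',(.5336,-.12,.121))
print(p,q, proj('wrist',(.488,-.02,.121),s))
for im,t in((a,p),(b,q)): cv2.drawMarker(im,tuple(int(round(v)) for v in t),(0,255,0),0,8,1)
cr=lambda im,x,y:cv2.resize(im[y:y+130,x:x+160],None,fx=4,fy=4,interpolation=cv2.INTER_CUBIC)[:,:]
cv2.imwrite('pics/c2.png',cv2.resize(np.hstack([cr(a,235,170),cr(b,170,170)]),(800,325)))
E
```

```text
time: 4.2
tool_pos: [0.5329, -0.1198, 0.1628]
tool_rot: [[-0.949, 0.315, -0.008], [0.315, 0.949, 0.002], [0.008, -0.0, -1.0]]
force: [-0.1, -0.0, -0.3]
finger_gap: 0.0002
pos [ 0.5329 -0.1198  0.1628] z-axis [-0.008   0.0023 -1.    ] y [ 0.315  0.949 -0.   ] F [-0.1 -0.  -0.3] tool delta [-0.001  -0.      0.0328] t 4.2
[315.77726883 233.17928838] [231.31180931 238.57700433] [470.94352165  98.78004734]
```

View pics/c2.png

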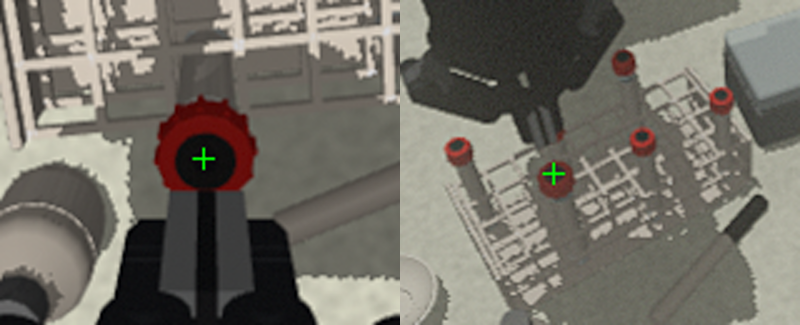

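The wrist crop shows the marker centred on the control's dark top, and the scene crop agrees. Descending.

```bash
python3 -m crank '[0,-0.008,0,0,0,0.01,0, 0,0,0,0,0,0.012,0, 0,0,0,0,0,0.008,0, 0,0,0,0,0,0.003,0]';  python3 go.py .5336 -.12 .111
```

```text
time: 4.63
tool_pos: [0.5295, -0.1174, 0.1285]
tool_rot: [[-0.95, 0.314, -0.002], [0.314, 0.95, 0.0], [0.002, -0.0, -1.0]]
force: [0.5, 0.1, -0.0]
finger_gap: 0.0003
pos [ 0.5295 -0.1174  0.1285] z-axis [-1.9e-03  4.0e-04 -1.0e+00] y [ 0.314  0.95  -0.   ] F [ 0.5  0.1 -0. ] tool delta [-0.0048 -0.0012  0.0175] t 4.6333
```

```bash
python3 -m crank '[0,0,0,-0.0048,-0.001,0,0, 0,0,0,0,0,0,0]';  python3 go.py .5336 -.12 .111
```

```text
time: 4.8
tool_pos: [0.5328, -0.1192, 0.1278]
tool_rot: [[-0.95, 0.313, -0.004], [0.313, 0.95, 0.001], [0.004, -0.0, -1.0]]
force: [0.4, 0.3, -0.3]
finger_gap: 0.0001
pos [ 0.5328 -0.1192  0.1278] z-axis [-0.0041  0.0013 -1.    ] y [ 0.313  0.95  -0.   ] F [ 0.4  0.3 -0.3] tool delta [-0.0011 -0.0005  0.0168] t 4.8
```

```bash
python3 -m crank '[0,-0.003,0,-0.001,0,0.004,0, 0,0,0,0,0,0.004,0]'; python3 -m crank '[0,0,0,0,0,0.004,0]';  python3 go.py .5336 -.12 .111
```

```text
time: 4.97
tool_pos: [0.5347, -0.1198, 0.1208]
tool_rot: [[-0.95, 0.313, 0.002], [0.313, 0.95, -0.001], [-0.002, -0.0, -1.0]]
force: [0.4, 0.5, 3.2]
finger_gap: 0.0001
time: 5.05
tool_pos: [0.5352, -0.12, 0.1172]
tool_rot: [[-0.95, 0.313, 0.003], [0.313, 0.95, -0.001], [-0.003, -0.0, -1.0]]
force: [0.2, -0.3, 3.0]
finger_gap: -0.0
pos [ 0.5352 -0.12    0.1172] z-axis [ 0.003  -0.0013 -1.    ] y [ 0.313  0.95  -0.   ] F [ 0.2 -0.3  3. ] tool delta [ 0.0016 -0.0005  0.0062] t 5.05
```

```bash
python3 -m crank '[0,0.002,0,0.001,0,0.004,0]'; python3 -m crank '[0,0,0,0,0,0.0015,0]';  python3 go.py .5336 -.12 .111
```

```text
time: 5.13
tool_pos: [0.5347, -0.1199, 0.1133]
tool_rot: [[-0.95, 0.313, 0.002], [0.313, 0.95, -0.001], [-0.003, -0.0, -1.0]]
force: [1.0, -0.3, 2.6]
finger_gap: -0.0005
time: 5.22
tool_pos: [0.5347, -0.1199, 0.1117]
tool_rot: [[-0.95, 0.313, 0.003], [0.313, 0.95, -0.001], [-0.003, -0.0, -1.0]]
force: [-0.3, -0.5, 6.3]
finger_gap: 0.0002
pos [ 0.5347 -0.1199  0.1117] z-axis [ 0.0026 -0.0012 -1.    ] y [ 0.313  0.95  -0.   ] F [-0.3 -0.5  6.3] tool delta [ 0.001  -0.0004  0.0006] t 5.2167
```

```bash
python3 -m crank '[0,0,0,0,0,0.001,0, 0,0,0,0,0,0,0]'; python3 -m crank '[0,0,0,0,0,-0.02,0, 0,0,0,0,0,-0.03,0, 0,0,0,0,0,0,0, 0,0,0,0,0,0,0]';  python3 go.py .488 -.02 .165
```

```text
time: 5.38
tool_pos: [0.5357, -0.1203, 0.1117]
tool_rot: [[-0.95, 0.313, 0.005], [0.313, 0.95, -0.002], [-0.006, -0.0, -1.0]]
force: [-1.7, 0.9, 7.1]
finger_gap: 0.0
time: 5.72
tool_pos: [0.5344, -0.1198, 0.1618]
tool_rot: [[-0.95, 0.313, 0.002], [0.313, 0.95, -0.001], [-0.002, -0.0, -1.0]]
force: [-0.1, 0.3, -0.7]
finger_gap: -0.0003
pos [ 0.5344 -0.1198  0.1618] z-axis [ 1.9e-03 -9.0e-04 -1.0e+00] y [ 0.313  0.95  -0.   ] F [-0.1  0.3 -0.7] tool delta [ 0.0753  0.0803 -0.0033] t 5.7167
```

Control is home: 7 N at 0.1117, above the drag force. Now the patient tube, travelling at 0.16, which clears the tops by 40 mm.

```bash
python3 -m crank '[0,0,0,0.025,0.027,-0.003,0, 0,0,0,0.025,0.027,0,0, 0,0,0,0.025,0.026,0,0, 0,0,0,0,0,0,0, 0,0,0,0,0,0,0]';  python3 go.py .488 -.02 .13
python3 - <<'E'
from h import *
s,a=snap('wrist','w3'); 
p=proj('wrist',(.488,-.02,.121),s); print(p)
cv2.drawMarker(a,tuple(int(round(v)) for v in p),(0,255,0),0,8,1)
cv2.imwrite('pics/c3.png',cv2.resize(a[150:300,200:440],None,fx=3,fy=3,interpolation=cv2.INTER_CUBIC))
E
```

```text
time: 6.13
tool_pos: [0.4857, -0.0181, 0.1614]
tool_rot: [[-0.949, 0.316, -0.0], [0.316, 0.949, -0.001], [-0.0, -0.001, -1.0]]
force: [-0.8, -0.8, -0.4]
finger_gap: 0.0001
pos [ 0.4857 -0.0181  0.1614] z-axis [-1.e-04 -9.e-04 -1.e+00] y [ 0.316  0.949 -0.001] F [-0.8 -0.8 -0.4] tool delta [-0.0028 -0.001   0.0314] t 6.1333
[314.05692951 236.93470385]
```

View pics/c3.png

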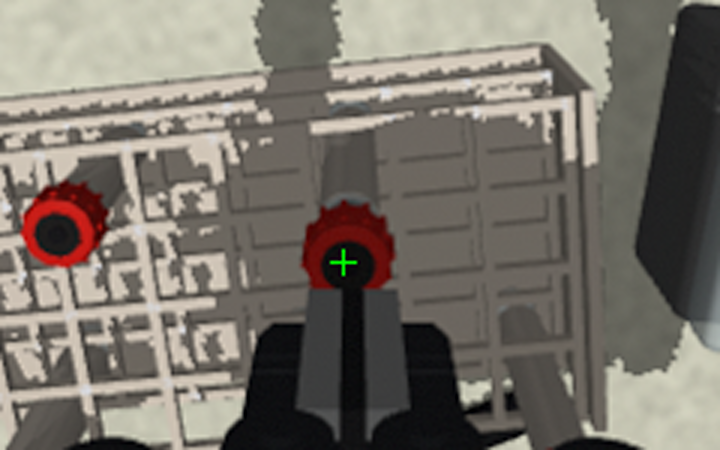

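Patient stopper centre is at (348,266) in the crop, about 1 mm from the marker. Descending.

```bash
python3 -m crank '[0,0,0,-0.003,0,0.01,0, 0,0,0,0,0,0.012,0, 0,0,0,0,0,0.007,0, 0,0,0,0,0,0.002,0]';  python3 go.py .488 -.0195 .111
```

```text
time: 6.52
tool_pos: [0.4905, -0.0222, 0.1269]
tool_rot: [[-0.948, 0.319, 0.0], [0.319, 0.948, -0.001], [-0.001, -0.001, -1.0]]
force: [0.3, 0.1, -0.5]
finger_gap: 0.0002
pos [ 0.4905 -0.0222  0.1269] z-axis [ 3.0e-04 -1.2e-03 -1.0e+00] y [ 0.319  0.948 -0.001] F [ 0.3  0.1 -0.5] tool delta [0.0033 0.0017 0.0159] t 6.5167
```

```bash
python3 -m crank '[0,0,0,0.003,0.0015,0,0, 0,0,0,0,0,0.002,0]'; python3 go.py .488 -.0195 .111; python3 -m crank '[0,0,0,0,0,0.004,0]';  python3 go.py .488 -.0195 .111
```

```text
time: 6.68
tool_pos: [0.4881, -0.0209, 0.1234]
tool_rot: [[-0.947, 0.321, -0.002], [0.321, 0.947, -0.001], [0.002, -0.001, -1.0]]
force: [0.0, -0.4, 0.1]
finger_gap: 0.0001
pos [ 0.4881 -0.0209  0.1234] z-axis [-2.1e-03 -9.0e-04 -1.0e+00] y [ 0.321  0.947 -0.001] F [ 0.  -0.4  0.1] tool delta [0.0005 0.0013 0.0124] t 6.6833
time: 6.77
tool_pos: [0.4886, -0.0213, 0.1195]
tool_rot: [[-0.947, 0.322, -0.001], [0.322, 0.947, -0.001], [0.001, -0.001, -1.0]]
force: [-0.4, -0.4, 3.0]
finger_gap: 0.0002
pos [ 0.4886 -0.0213  0.1195] z-axis [-0.001  -0.0011 -1.    ] y [ 0.322  0.947 -0.001] F [-0.4 -0.4  3. ] tool delta [0.0011 0.0015 0.0085] t 6.7667
```

```bash
python3 -m crank '[0,0,0,0,0,0.004,0, 0,0,0,0,0,0.003,0]'; python3 -m crank '[0,0,0,0,0,0.001,0]';python3 -m crank '[0,0,0,0,0,0.001,0]';  python3 go.py .488 -.02 .111
```

```text
time: 6.93
tool_pos: [0.4894, -0.0217, 0.1127]
tool_rot: [[-0.947, 0.322, 0.001], [0.322, 0.947, -0.002], [-0.002, -0.001, -1.0]]
force: [-0.4, -0.4, 2.8]
finger_gap: 0.0002
time: 7.02
tool_pos: [0.4896, -0.0217, 0.1117]
tool_rot: [[-0.947, 0.322, 0.002], [0.322, 0.947, -0.002], [-0.002, -0.001, -1.0]]
force: [-0.3, -0.4, 6.7]
finger_gap: 0.0003
time: 7.1
tool_pos: [0.4902, -0.0218, 0.1113]
tool_rot: [[-0.947, 0.322, 0.004], [0.322, 0.947, -0.002], [-0.004, -0.001, -1.0]]
force: [-0.5, -0.2, 9.1]
finger_gap: -0.0001
pos [ 0.4902 -0.0218  0.1113] z-axis [ 0.0035 -0.002  -1.    ] y [ 0.322  0.947 -0.001] F [-0.5 -0.2  9.1] tool delta [0.0027 0.001  0.0003] t 7.1
```

Home at 9 N. Now I retreat up and back towards the base (tool +x), then look.

```bash
python3 -m crank '[0,0,0,0,0,0,0, 0,0,0,0,0,-0.02,0, 0,0,0,0,0,-0.04,0, 0,0,0,0,0,-0.035,0, 0,0,0,0.015,0.035,0,0, 0,0,0,0.015,0.035,0,0, 0,0,0,0.015,0.035,0,0, 0,0,0,0.015,0.035,0,0]'; python3 -m crank '[0,0,0,0.015,0.035,0,0, 0,0,0,0.015,0.035,0,0, 0,0,0,0,0,0,0, 0,0,0,0,0,0,0, 0,0,0,0,0,0,0]'
python3 - <<'E'
from h import *
s,a=snap('scene','s4'); snap('top','t4')
for P in [(.474,-.084,.088),(.534,-.12,.113),(.488,-.02,.113)]:
    p=proj('scene',P); cv2.drawMarker(a,tuple(int(round(v)) for v in p),(0,255,0),0,4,1)
b=cv2.imread('pics/t4.png')
cr=lambda im,x,y:cv2.resize(np.clip(im[y:y+130,x:x+160]*1.4,0,255).astype(np.uint8),None,fx=2.5,fy=4)
cv2.imwrite('pics/c4.png',np.hstack([cr(a,170,175),cr(b,310,180)]))
o=cv2.imread('pics/top0.png');
E
```

```text
time: 7.77
tool_pos: [0.4801, 0.1284, 0.2111]
tool_rot: [[-0.943, 0.334, 0.007], [0.334, 0.943, -0.003], [-0.008, -0.0, -1.0]]
force: [0.3, 0.2, 0.0]
finger_gap: -0.0002
time: 8.18
tool_pos: [0.4723, 0.2157, 0.2106]
tool_rot: [[-0.946, 0.325, 0.008], [0.325, 0.946, -0.001], [-0.008, 0.002, -1.0]]
force: [-0.4, -0.1, -0.1]
finger_gap: 0.0
```

View pics/c4.png

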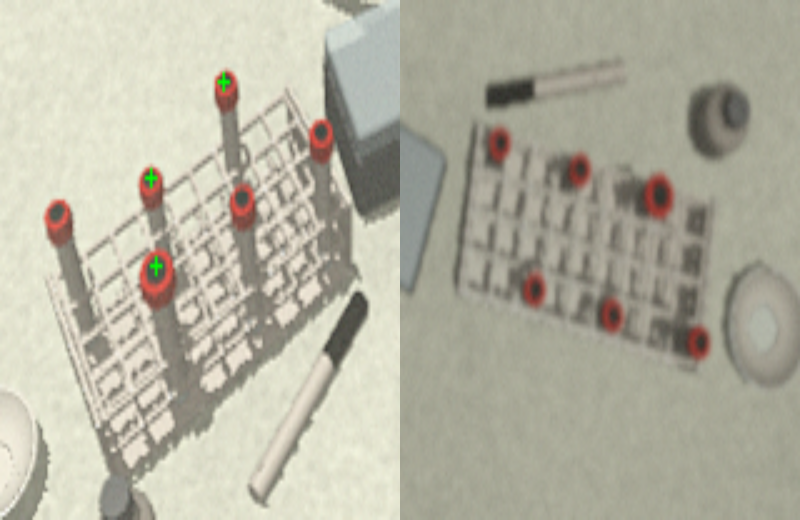

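The scene crop shows all three stoppers with markers on their dark tops at home height and no grey band. All six tubes stand, and the rack and the rest look unmoved. Handing in.

```bash
python3 -c "
from station import r
print(r.sense()['dq'].round(3)); print(r.sign_off())"
```

```text
[-0.02  -0.002 -0.    -0.003  0.001  0.003]
the job is handed in; nothing more can be done
None
```

I pressed all three stoppers home in the required order and handed the job in about 8 s into the 45 s limit; hand-in gives no verdict.

| Order | Tube | Drag while sliding | Peak push | Tip height at the end |
|---|---|---|---|---|
| 1 | Blank | about 3 N | 10 N | 86 mm |
| 2 | Control | about 3 N | 7 N | 112 mm |
| 3 | Patient | about 3 N | 9 N | 111 mm |

In each case the force then rose above the steady drag, at tip heights that match the home positions of 88 mm (blank) and 113 mm (control and patient), less 1–2 mm of rubber give.

The last pictures show the three stopper tops where home height projects, with no grey bands visible. All six tubes are standing, and the rack and the other objects look where they were. I judged that by eye, without re-measuring positions. The arm had moved well clear of the rack before hand-in.

Small moves drifted sideways by 2–5 mm during the descents, which I corrected before each contact. No check failed.

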